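Lay out the wheel arbor parts in order of assembly

TASK

Lay out the arbor parts around the two black wheels in their order of assembly: set the large flange centred on top of the large wheel and the small flange centred on top of the small wheel, boss up; stand the spacer tube in the middle of the gap between the two wheels' rims, in line with the wheel centres, and lay the bearing ring centred on top of it. Lay the hexagon nut flat on the bench on the small wheel's outer side (the side away from the large wheel), in line with both wheel centres and with about 20 mm between wheel rim and nut. Leave the tape roll and the glue bottle where they are, and let everything stand free and still at the end.

Things in the scene. Friction and masses are not known exactly. Their poses are not given: they have to be found in the camera images.
- large_wheel: Larger of two black wheels lying flat, fixed to the bench: diameter 130 mm, 14 mm thick, flat top with a flush steel centre plate (diameter 32 mm, dark bore). Origin: centre of the underside; z up. Its y axis lies along the line of the two wheel centres (either way round). Centres always 260 mm apart: the gap between the rims is 150 mm. Which wheel is on the left changes.
- small_wheel: The smaller black wheel, same kind, fixed: diameter 90 mm, 14 mm thick, same flat top and steel centre plate. Origin: centre of the underside; z up. Its y axis too lies along the line of the two wheel centres.
- large_flange: Loose steel clamping flange, the larger of two: a round plate, diameter 62 mm and 10 mm thick, with a round boss of diameter 28 mm on top, 30 mm high overall; lies plate down, boss up. About 0.26 kg. Origin: centre of the underside; z up. 
- small_flange: Loose steel clamping flange, the smaller: plate diameter 42 mm and 10 mm thick, round boss of diameter 22 mm on top, 30 mm high overall; lies plate down, boss up. About 0.13 kg. Origin: centre of the underside; z up. 
- spacer: Loose aluminium spacer tube standing on end, the tallest of the metal parts: outer diameter 50 mm, bore 24 mm, 50 mm high. About 0.22 kg. Origin: centre of the underside; z up. 
- bearing: Loose plain steel bearing ring lying flat: outer diameter 46 mm, bore 22 mm, 15 mm high. About 0.11 kg. Origin: centre of the underside; z up. 
- nut: Loose dark steel hexagon nut lying flat: 40 mm across flats, 46 mm across corners, 22 mm high. About 0.16 kg. Origin: centre of the underside; z up. Its x axis is normal to one pair of flats; the other pairs are at 60 and 120 degrees to it.
- tape_roll: Bystander among the parts: roll of clear tape lying flat, loose, outer diameter 70 mm, bore 52 mm, 25 mm high. To be left alone. Origin: centre of the underside; z up. 
- glue_bottle: Bystander among the parts: small upright white bottle with a black cap, loose, diameter 32 mm, 85 mm high. To be left standing where it is. Origin: centre of the underside; z up. 
Mind the look-alikes: they are no part of the job. What is shaped like the small_flange but orange or pink is not meant.

How it is judged:
By the outcome, as a careful person would: the job done as asked, in the order asked, and still so for the second after the job is handed in, with the robot touching nothing.
It also fails if it takes over 109 s, if anything falls off the work surface, if the arm or the gripper's body presses on something with over 40 N, if the wrist force passes 120 N, or if a joint passes its speed limit or range.

ROBOT

A 6-joint arm with a two-finger parallel gripper is mounted at the origin on the work surface. World frame = base frame: x ahead of the robot, y to its left, z up, the work surface at z = 0. Lengths are in m, angles in rad, forces in N, time in s.
With the tool pointing down it reaches from about 0.275 to 0.75 m from the base axis. Payload 10.2 kg.
Tool frame: the origin (TCP) lies at the very end of the fingers, on their centre line; the grasp point (between the pads) lies env.hold_point_z behind it (env.hold_point_z is the distance from the TCP to the grasp point, in m); z points along the fingers, y is the line along which they close (so a half turn about z gives the same grasp; the last joint's range is limited). The gripper opens to 85 mm and grips with 20 to 120 N. Pads are 22 mm wide; open, the fingers measure 114 mm over their backs; the gripper's body (76 mm by 85 mm) begins 54 mm behind the grasp point. The pads swing forward as they close: fully open they stand 13 mm farther back than shut.
Start: joints at [-1.411, 0.313, 1.498, -0, 1.331, -0.223], TCP at [0.196, -0.487, 0.231] pointing down, gripper open.
Joint ranges: [-2.94, 2.94], [-0.97, 2.17], [0.19, 2.56], [-1.23, 4.37], [0.02, 3.11], [-2.88, 2.88]. Speed limits (rad/s): [2.39, 2.39, 3.01, 3.14, 3.14, 3.14].

INTERFACE

Orientations are given as a unit quaternion [x, y, z, w].
In Python, from bench import env, cams, order, finder gives the robot as it stands. The module is installed in compiled form; this text tells all that it offers.
- The arm moves only by the tool move_arm, never from a script. Its argument "increments" is a list that holds one entry, the list of rows, each a list of 5 numbers: the closure, from -1 (fully open) to 1 (shut), then the shift along the tool's x, y, z normalised to -1 to 1, where 1 is 50 mm, then the turn about the tool's z normalised to -1 to 1, where 1 is 1.5 rad. In form: [[[gripper, tx, ty, tz, spin], ...]]. A call has 1 to 12 rows; each row shifts and turns the commanded pose from where the row before left it, along the tool's axes as they then stand; what a row does not reach is not made up. A row lasts 1/10 s, in which the tool goes at most 50 mm and 8.59 degrees, less where a joint would pass 70% of its speed; a pose out of reach is approached as far as the arm can. A call with a number of a shift or a turn outside -1 to 1 is refused whole. A call with a gripper value outside its range is refused whole. The fingers move at their own pace and stop on an object; the grip force is fixed at half the most. Time passes only in rows, so rows that do not move let the fingers close. It gives the time, the measured TCP pose, the force, the opening and the grip force at its end, in the units of the state.
- env.get_state(): the state, without advancing time (a new reading comes with each control period).
- cams.capture(name): name is "scene" or "top"; returns (picture, depth): 400x640x3 uint8, blue, green, red; 400x640 float32, m along the optical axis (not along the pixel's ray), 0 where there is no reading.
- cams.calibration(name): a dict with "fx", "fy", "cx", "cy" (pixels), "D" ([k1, k2, p1, p2, k3] as OpenCV has them; the pictures are not rectified), "cam_to_world" (4x4, takes a point from camera to world coordinates). Camera axes: x right, y up, looking along -z (the intrinsics and any distortion apply to the point x, -y, -z); pixel columns grow to the right and rows downward; lengths in m; the calibration is good to about 2 mm. A picture is of the moment at which its call begins. calibration takes no time and is no camera call.
- order.finish_job(): hands the job in; it is judged then, once.
Trained networks look in the newest picture that a camera, given by its name, has taken for a name from the list of things; names that differ only in an ending like _2 or _b are one class to them, and where a whole thing is asked for, a point or a joint stands for the part that bears it (a point fixed in the world has none). Each returns a list of dicts, best first, with "p" (0 to 1); they miss things now and then, are a little off and sometimes report something else, mostly with a low value. They report only what shows in the picture. A call takes as long as a camera call. They do not tell look-alikes from the thing itself.
- finder.spot_in(camera, thing): "position" ([x, y, z] in m, in the coordinates of the camera as it stood for that picture, good to about 4 mm: the middle of the surface that is visible of it).
- finder.regions_of(camera, thing): "pixels" (400x640 bool, what is visible of it).
The state is a dict: "t": time; "joint_positions": joint angles; "joint_velocities": joint speeds; "effort": joint torques, N m; "tool_pos": TCP position; "eef_rot": TCP orientation; "force": force on the tool from outside, world axes, zero at the start; "moment": the same for the moment, N m; "width": finger opening in m; "grasp_force": force on a finger pad.
Only numpy, scipy, OpenCV 4.12 (cv2) and the standard library are available. Lean on these libraries where they do the work, as an engineer would, in place of code of your own. Each camera call takes 0.05 s, during which the arm holds its last target. There are 200 camera calls.

## Working session

There is one attempt and no reset: what is moved stays moved. The work goes in short steps, Python scripts to look and compute and a tool call to move; the robot and the scene stay as the last step left them, time stands still between calls to the robot, and variables do not carry over. Pictures are saved under pics/ and viewed, at most 14 in all, crops included, and the job is handed in when it is done.

Besides the shell and the picture viewer there is one more tool, called after "Request:" by a JSON object that holds its "op" and its "data", one argument or row to a line. move_arm: Moves the arm, as the interface text tells. Its arguments: {"type":"object","properties":{"increments":{"type":"array","items":{"type":"array","items":{"type":"array","items":{"type":"number","minimum":-1,"maximum":1}}}}},"required":["increments"]}

```bash
ls; mkdir -p pics
python3 - <<'E'
from bench import env,cams
import cv2,numpy as np
for n in("scene","top"):
    p,d=cams.capture(n); cv2.imwrite(f"pics/{n}0.png",p); c=cams.calibration(n)
    print(n,c["fx"],c["fy"],c["cx"],c["cy"],c["D"],np.round(c["cam_to_world"],4).tolist())
print(env.get_state(),env.hold_point_z)
E
```

```text
pics
scene 440.15638309255917 440.15638309255917 323.78648394758153 200.36796097154405 [-0.09430796  0.          0.          0.          0.        ] [[-0.5891, -0.5957, 0.546, 1.0679], [0.8079, -0.4471, 0.3838, 0.4439], [0.0155, 0.6672, 0.7447, 0.8608], [0.0, 0.0, 0.0, 1.0]]
top 366.7826232490826 366.7826232490826 329.3610464934801 197.86691760604901 [0.00660236 0.         0.         0.         0.        ] [[-0.0109, 0.9852, -0.1711, 0.2948], [-0.9998, -0.0079, 0.0185, 0.0141], [0.0169, 0.1713, 0.9851, 0.8922], [0.0, 0.0, 0.0, 1.0]]
{'t': 0.1, 'joint_positions': array([-1.41141227e+00,  3.13378153e-01,  1.49831400e+00,  1.52912756e-05,
        1.33099025e+00, -2.23396978e-01]), 'joint_velocities': array([ 0.00075672, -0.00084939, -0.00339993, -0.00171721,  0.00058746,
       -0.0002903 ]), 'effort': array([ 2.79280168e-03, -4.12898469e+01, -2.60142589e+01, -1.29546406e-04,
        3.02601504e-03, -3.21924738e-06]), 'tool_pos': array([ 0.19604813, -0.48679618,  0.23081817]), 'eef_rot': array([ 9.81740875e-01,  1.90222391e-01,  2.48586226e-05, -5.44359012e-04]), 'force': array([0.40117525, 0.23736252, 0.07380689]), 'moment': array([-0.04410467, -0.02003983,  0.00388983]), 'grasp_force': 0.0, 'width': 0.08539631727873553} 0.0187
```

View pics/scene0.png

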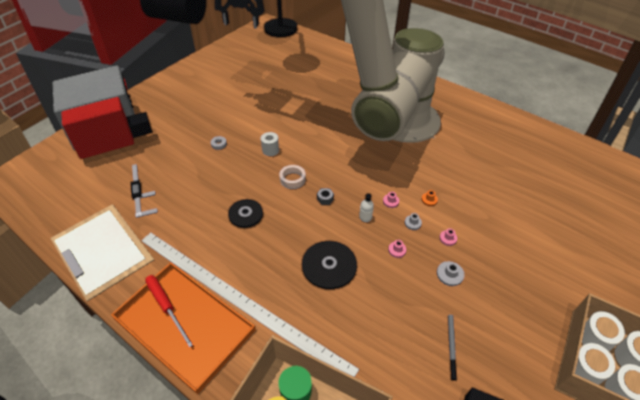

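View pics/top0.png

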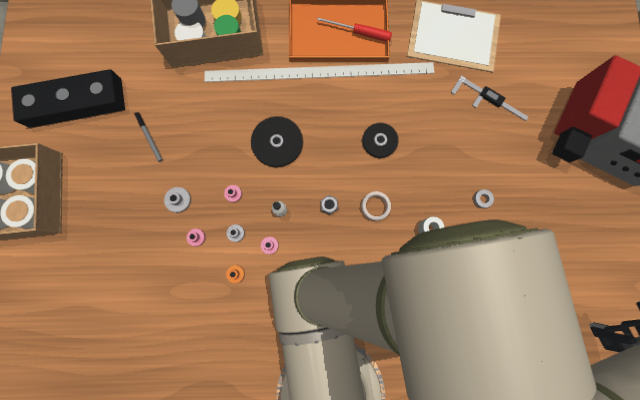

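The pictures show these parts. In the top view:
- Large wheel at (277,141) and small wheel at (380,140).
- Large flange at (177,200), nut (329,205), bearing (484,198), spacer (432,225, partly behind the arm).
- Tape roll at (376,206) and glue bottle (279,209).

The flange-shaped things are grey at (235,233), pink at (233,193), (195,237) and (269,245), and orange at (235,274). The grey steel one fits. I'll confirm it in a crop.

```bash
cat > h.py <<'E'
import numpy as np,cv2
from bench import env,cams,finder
H=dict(large_wheel=.014,small_wheel=.014,large_flange=.03,small_flange=.03,spacer=.05,bearing=.015,nut=.022,tape_roll=.025,glue_bottle=.085)
def cal(n):
    c=cams.calibration(n);K=np.array([[c["fx"],0,c["cx"]],[0,c["fy"],c["cy"]],[0,0,1]]);return K,np.array(c["D"]),np.array(c["cam_to_world"])
def world(n,uv,depth):
    K,D,T=cal(n);q=cv2.undistortPoints(np.float64(uv).reshape(-1,1,2),K,D)[:,0]
    P=np.c_[q[:,0],-q[:,1],-np.ones(len(q))]*np.asarray(depth).reshape(-1,1)
    return P@T[:3,:3].T+T[:3,3]
def plane(n,uv,z):
    o=cal(n)[2][:3,3];r=world(n,uv,np.ones(len(np.reshape(uv,(-1,2)))))-o
    return o+r*((z-o[2])/r[:,2])[:,None]
def look(n,d,thing,minp=.3):
    out=[]
    for r in finder.regions_of(n,thing):
        if r["p"]<minp: continue
        v,u=np.nonzero(r["pixels"]&(d>0))
        if len(u)<8: continue
        W=world(n,np.c_[u,v],d[v,u]);h=H[thing]
        t=abs(W[:,2]-h)<.006
        if t.sum()<4: t=W[:,2]>np.percentile(W[:,2],60)
        (cx,cy),R=cv2.minEnclosingCircle(np.float32(W[t,:2]))
        b=(W[t,:2].min(0)+W[t,:2].max(0))/2
        out.append((round(r["p"],2),(int(u.mean()),int(v.mean())),len(u),"circ",np.round([cx,cy,R],4).tolist(),"box",np.round(b,4).tolist(),"ztop",round(float(np.median(W[t,2])),4),"mean",np.round(W[t,:2].mean(0),4).tolist()))
    return out
E
python3 - <<'E'
from h import *
for n in("top","scene"):
    p,d=cams.capture(n)
    for t in H:
        for o in look(n,d,t): print(n,t,*o)
    if n=="top": cv2.imwrite("pics/crop1.png",cv2.resize(p[170:295,150:350],None,fx=4,fy=4,interpolation=cv2.INTER_CUBIC))
E
```

```text
top large_wheel 0.6 (276, 140) 2001 circ [0.5941, 0.1278, 0.0647] box [0.5943, 0.1278] ztop 0.0145 mean [0.5927, 0.1272]
top small_wheel 0.77 (379, 139) 1004 circ [0.5961, -0.1319, 0.0449] box [0.5965, -0.1324] ztop 0.0146 mean [0.5952, -0.1314]
top large_flange 0.83 (177, 198) 491 circ [0.4482, 0.367, 0.0146] box [0.4485, 0.3671] ztop 0.0306 mean [0.4485, 0.3661]
top small_flange 0.75 (235, 273) 251 circ [0.2706, 0.2213, 0.0113] box [0.2704, 0.2215] ztop 0.0299 mean [0.2703, 0.2209]
top small_flange 0.73 (232, 192) 239 circ [0.4631, 0.2339, 0.0113] box [0.4632, 0.234] ztop 0.0302 mean [0.4627, 0.2331]
top small_flange 0.62 (195, 236) 264 circ [0.3574, 0.3179, 0.0109] box [0.357, 0.3179] ztop 0.0305 mean [0.357, 0.3174]
top small_flange 0.59 (235, 231) 261 circ [0.3663, 0.224, 0.0111] box [0.3666, 0.2235] ztop 0.0304 mean [0.366, 0.2233]
top small_flange 0.59 (269, 244) 243 circ [0.3367, 0.142, 0.0108] box [0.3367, 0.1421] ztop 0.0304 mean [0.3367, 0.1419]
top spacer 0.65 (429, 223) 236 circ [0.3735, -0.2401, 0.0235] box [0.3792, -0.2396] ztop 0.0499 mean [0.3816, -0.238]
top bearing
[... 1468 characters left out ...]
, 144) 385 circ [0.3739, -0.2397, 0.0254] box [0.3735, -0.2399] ztop 0.0492 mean [0.3746, -0.2383]
scene bearing 0.48 (218, 142) 178 circ [0.4456, -0.3805, 0.0252] box [0.4447, -0.3814] ztop 0.0145 mean [0.4456, -0.3789]
scene nut 0.58 (324, 195) 217 circ [0.4327, -0.0005, 0.0237] box [0.434, -0.0003] ztop 0.0218 mean [0.4345, 0.0007]
scene tape_roll 0.78 (291, 176) 407 circ [0.4285, -0.1136, 0.0361] box [0.4294, -0.1126] ztop 0.0236 mean [0.429, -0.1127]
scene tape_roll 0.72 (365, 208) 314 circ [0.4236, 0.1194, 0.0166] box [0.426, 0.1191] ztop 0.0251 mean [0.4316, 0.1244]
scene glue_bottle 0.83 (366, 207) 340 circ [0.4212, 0.117, 0.0095] box [0.4212, 0.1183] ztop 0.084 mean [0.4223, 0.1185]
```

View pics/crop1.png

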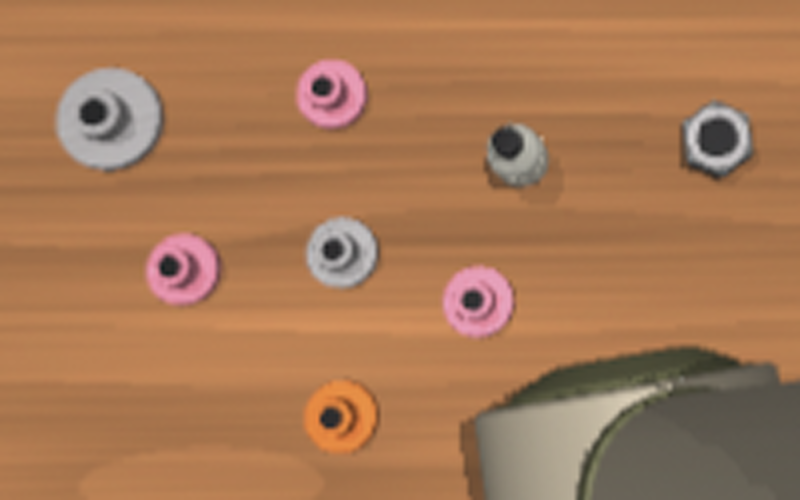

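The crop shows the grey steel flange at crop (340,252), i.e. top (235,233). It is the only steel one; the other four are pink or orange. The two cameras agree within 2 mm and the wheels measure 260 mm apart. I'll turn the tool to align with the world axes and go to the large flange first.

Request:
{"op": "move_arm", "data": {
  "increments": [
    [[-1,0,0,0,0.1],[-1,0,0,0,0.1],[-1,0,0,0,0.0552],[-1,0.72,-0.6,0,0],[-1,0.72,-0.6,0,0],[-1,0.72,-0.6,0,0],[-1,0.72,-0.6,0,0],[-1,0.72,-0.6,0,0],[-1,0.72,-0.6,0,0],[-1,0.72,-0.6,0,0],[-1,0,-0.8,0,0],[-1,0,-0.8,0,0]]
  ]
}}

```text
t: 2.3
tool_pos: [0.4485, -0.1953, 0.2309]
eef_rot: [1.0, 0.0, -0.0, -0.0]
force: [0.5, -0.0, -0.8]
width: 0.0853
grasp_force: 0.0
```

Request:
{"op": "move_arm", "data": {
  "increments": [
    [[-1,0,-0.8,0,0],[-1,0,-0.8,0,0],[-1,0,-0.8,0,0],[-1,0,-0.8,0,0],[-1,0,-0.8,0,0],[-1,0,-0.8,0,0],[-1,0,-0.8,0,0],[-1,0,-0.8,0,0],[-1,0,-0.8,0,0],[-1,0,-0.8,0,0],[-1,0,-0.8,0,0],[-1,0,-0.8,0,0]]
  ]
}}

```text
t: 3.5
tool_pos: [0.4478, 0.2847, 0.2314]
eef_rot: [1.0, 0.0, 0.0, -0.0]
force: [-0.6, -0.1, -0.1]
width: 0.0856
grasp_force: 0.0
```

Request:
{"op": "move_arm", "data": {
  "increments": [
    [[-1,0,-0.8,0.8,0],[-1,0,-0.8,0.8,0],[-1,0,-0.1,0.5,0],[-1,0,0,0,0],[-1,0,0,0,0]]
  ]
}}

```text
t: 4.0
tool_pos: [0.4484, 0.3585, 0.1364]
eef_rot: [1.0, -0.0, 0.0, -0.0]
force: [0.1, -0.3, 1.0]
width: 0.0853
grasp_force: 0.0
```

Request:
{"op": "move_arm", "data": {
  "increments": [
    [[-1,0,-0.186,0.4,0],[-1,0,0,0.6,0],[-1,0,0,0.6,0],[-1,0,0,0.5,0],[-1,0,0,0.36,0],[-1,0,0,0,0],[1,0,0,0,0],[1,0,0,0,0],[1,0,0,0,0],[1,0,0,0,0],[1,0,0,0,0],[1,0,0,0,0]]
  ]
}}

```text
t: 5.2
tool_pos: [0.4486, 0.3683, 0.0138]
eef_rot: [1.0, 0.0, 0.001, -0.0]
force: [-0.5, -0.9, 6.9]
width: 0.0258
grasp_force: 58.6
```

Request:
{"op": "move_arm", "data": {
  "increments": [
    [[1,0,0,0,0],[1,0,0,0,0],[1,0,0,-0.2,0],[1,0,0,-0.4,0],[1,0,0,-0.6,0],[1,0,0,-0.6,0],[1,0,0,-0.2,0],[1,0,0,0,0]]
  ]
}}

```text
t: 6.0
tool_pos: [0.4484, 0.3682, 0.1136]
eef_rot: [1.0, 0.0, 0.001, -0.001]
force: [0.4, 0.7, -3.6]
width: 0.0257
grasp_force: 59.3
```

Request:
{"op": "move_arm", "data": {
  "increments": [
    [[1,0.365,0.6,0,0],[1,0.365,0.6,0,0],[1,0.365,0.6,0,0],[1,0.365,0.6,0,0],[1,0.365,0.6,0,0],[1,0.365,0.6,0,0],[1,0.365,0.6,0,0],[1,0.365,0.6,0,0],[1,0,0,0,0],[1,0,0,0.6,0],[1,0,0,0.6,0],[1,0,0,0,0]]
  ]
}}

```text
t: 7.2
tool_pos: [0.5906, 0.1283, 0.0473]
eef_rot: [1.0, 0.0, -0.005, 0.0]
force: [-0.7, -0.4, -2.8]
width: 0.026
grasp_force: 59.6
```

Run:
```python
from h import *
for n in("top","scene"):
    p,d=cams.capture(n)
    for t in("large_wheel","small_wheel","large_flange"):
        H["large_flange"]=.03+env.get_state()["tool_pos"][2]-.0138
        for o in look(n,d,t,.4): print(n,t,*o)
```

```text
top large_wheel 0.89 (292, 148) 485 circ [0.5775, 0.094, 0.0514] box [0.5775, 0.0913] ztop 0.0142 mean [0.5733, 0.0887]
top small_wheel 0.69 (380, 139) 1000 circ [0.5967, -0.1317, 0.0452] box [0.5969, -0.132] ztop 0.0145 mean [0.5954, -0.1313]
scene large_wheel 0.56 (328, 270) 1523 circ [0.5956, 0.1295, 0.0656] box [0.597, 0.1305] ztop 0.0129 mean [0.6106, 0.1388]
scene small_wheel 0.75 (244, 213) 799 circ [0.5969, -0.1286, 0.0463] box [0.5966, -0.1296] ztop 0.0134 mean [0.5991, -0.1283]
scene small_wheel 0.59 (413, 221) 187 circ [0.3696, 0.2257, 0.0204] box [0.3697, 0.2268] ztop 0.0102 mean [0.3733, 0.2289]
scene large_flange 0.73 (288, 179) 305 circ [0.5205, -0.029, 0.1615] box [0.5205, -0.0312] ztop 0.0238 mean [0.4477, -0.115]
scene large_flange 0.69 (326, 256) 370 circ [0.5998, 0.1238, 0.0157] box [0.5975, 0.1243] ztop 0.0691 mean [0.599, 0.1256]
```

Run:
```python
from bench import env
s=env.get_state();print(s["tool_pos"],s["eef_rot"],s["joint_positions"],s["joint_velocities"])
```

```text
[0.59447427 0.12809542 0.0535456 ] [ 9.99999696e-01  3.67786862e-05  7.78193140e-04 -2.45393907e-05] [1.97929856e-02 6.73797239e-01 1.42959284e+00 2.12883491e-05
 1.03664552e+00 1.59050493e+00] [-6.54829564e-05  5.35169191e-03  4.26794132e-03 -1.04114232e-03
  1.39491408e-04 -3.85106437e-05]
```

Request:
{"op": "move_arm", "data": {
  "increments": [
    [[1,0,0,0.25,0],[1,0,0,0.15,0],[1,0,0,0.1,0],[1,0,0,0.02,0],[1,0,0,0,0],[1,0,0,0,0]]
  ]
}}

```text
t: 8.2
tool_pos: [0.5934, 0.1279, 0.0277]
eef_rot: [1.0, 0.0, -0.001, 0.0]
force: [-9.5, -1.4, 14.6]
width: 0.0258
grasp_force: 61.8
```

Request:
{"op": "move_arm", "data": {
  "increments": [
    [[-1,0,0,0,0],[-1,0,0,0,0],[-1,0,0,0,0],[-1,0,0,-0.2,0],[-1,0,0,-0.6,0],[-1,0,0,-0.8,0],[-1,-0.3,-0.13,-0.3,0],[-1,-0.64,-0.27,0,0],[-1,-0.64,-0.27,0,0],[-1,-0.64,-0.27,0,0],[-1,-0.64,-0.27,0,0],[-1,-0.64,-0.27,0,0]]
  ]
}}

```text
t: 9.4
tool_pos: [0.418, 0.2024, 0.1223]
eef_rot: [1.0, -0.0, 0.001, -0.0]
force: [0.1, 0.0, -0.7]
width: 0.0853
grasp_force: 0.0
```

Request:
{"op": "move_arm", "data": {
  "increments": [
    [[-1,-0.64,-0.27,0,0],[-1,-0.3,-0.2,0,0],[-1,0,0,0,0],[-1,0,0,0,0],[-1,0,0,0,0]]
  ]
}}

```text
t: 9.9
tool_pos: [0.3731, 0.2252, 0.1219]
eef_rot: [1.0, -0.0, 0.0, -0.0]
force: [0.8, -0.2, 0.7]
width: 0.0856
grasp_force: 0.0
```

Run:
```python
from h import *
print(env.get_state()["tool_pos"])
H["large_flange"]=.044
for n in("top","scene"):
    p,d=cams.capture(n); cv2.imwrite(f"pics/{n}2.png",p)
    for t in("large_wheel","large_flange"):
        for o in look(n,d,t,.4): print(n,t,*o)
```

```text
[0.37305425 0.22518013 0.12186343]
top large_wheel 0.74 (483, 198) 218 circ [0.4449, -0.3806, 0.0229] box [0.4439, -0.3811] ztop 0.0152 mean [0.4437, -0.3793]
top large_wheel 0.73 (276, 141) 1678 circ [0.5945, 0.1275, 0.0651] box [0.5949, 0.1278] ztop 0.0143 mean [0.5924, 0.1274]
top large_flange 0.61 (276, 139) 456 circ [0.5937, 0.1265, 0.0144] box [0.5937, 0.1263] ztop 0.0444 mean [0.5927, 0.1265]
scene large_wheel 0.94 (328, 266) 1721 circ [0.5958, 0.1296, 0.0664] box [0.595, 0.129] ztop 0.0129 mean [0.6002, 0.1325]
scene large_flange 0.86 (328, 260) 538 circ [0.5939, 0.1278, 0.0147] box [0.5942, 0.128] ztop 0.043 mean [0.5952, 0.1286]
scene large_flange 0.69 (291, 176) 451 circ [0.429, -0.1138, 0.0371] box [0.4295, -0.1134] ztop 0.0241 mean [0.4299, -0.1136]
```

Request:
{"op": "move_arm", "data": {
  "increments": [
    [[-1,-0.122,0,0.4,0],[-1,0,0,0.6,0],[-1,0,0,0.6,0],[-1,0,0,0.4,0],[-1,0,0,0.17,0],[-1,0,0,0,0],[1,0,0,0,0],[1,0,0,0,0],[1,0,0,0,0],[1,0,0,0,0],[1,0,0,0,0],[1,0,0,0,0]]
  ]
}}

```text
t: 11.4
tool_pos: [0.3662, 0.2256, 0.0137]
eef_rot: [1.0, 0.0, 0.0, -0.0]
force: [-1.4, -0.3, 8.2]
width: 0.0196
grasp_force: 58.3
```

Request:
{"op": "move_arm", "data": {
  "increments": [
    [[1,0,0,0,0],[1,0,0,0,0],[1,0,0,-0.2,0],[1,0,0,-0.5,0],[1,0,0,-0.8,0],[1,0,0,-0.8,0],[1,0,0,-0.2,0],[1,0,0,0,0],[1,0,0,0,0]]
  ]
}}

```text
t: 12.3
tool_pos: [0.3653, 0.2253, 0.1371]
eef_rot: [1.0, 0.0, -0.001, 0.0]
force: [0.5, -0.4, -2.4]
width: 0.0194
grasp_force: 58.8
```

Request:
{"op": "move_arm", "data": {
  "increments": [
    [[1,0.5,0,0,0],[1,0.75,0.4,0,0],[1,0.75,0.6,0,0],[1,0.75,0.6,0,0],[1,0.75,0.6,0,0],[1,0.6,0.6,0,0],[1,0.4,0.7,0,0],[1,0.114,0.8,0,0],[1,0,0.8,0,0],[1,0,0.8,0,0],[1,0,0.8,0.2,0],[1,0,0.406,0.4,0]]
  ]
}}

```text
t: 13.5
tool_pos: [0.5963, -0.1329, 0.1066]
eef_rot: [1.0, -0.001, -0.0, 0.0]
force: [0.4, 0.2, -2.6]
width: 0.0195
grasp_force: 59.0
```

Request:
{"op": "move_arm", "data": {
  "increments": [
    [[1,0,0,0.6,0],[1,0,0,0.3,0],[1,0,0,0,0],[1,0,0,0,0],[1,0,0,0,0]]
  ]
}}

```text
t: 14.0
tool_pos: [0.5974, -0.1296, 0.0643]
eef_rot: [1.0, 0.0, 0.001, 0.0]
force: [0.3, 0.3, -2.1]
width: 0.0193
grasp_force: 59.0
```

Request:
{"op": "move_arm", "data": {
  "increments": [
    [[1,-0.028,0,0.35,0],[1,0,0,0.2,0],[1,0,0,0.12,0],[1,0,0,0.08,0],[1,0,0,0,0],[1,0,0,0,0],[-1,0,0,0,0],[-1,0,0,0,0],[-1,0,0,0,0],[-1,0,0,-0.2,0],[-1,0,0,-0.6,0],[-1,0,0,-0.8,0]]
  ]
}}

```text
t: 15.2
tool_pos: [0.5945, -0.1295, 0.1058]
eef_rot: [1.0, -0.0, -0.001, -0.001]
force: [0.6, -0.5, 1.8]
width: 0.0852
grasp_force: 0.0
```

Request:
{"op": "move_arm", "data": {
  "increments": [
    [[-1,-0.3,0.15,-0.4,0],[-1,-0.64,0.3,0,0],[-1,-0.64,0.3,0,0],[-1,-0.64,0.3,0,0],[-1,-0.64,0.3,0,0],[-1,-0.64,0.3,0,0],[-1,-0.64,0.3,0,0],[-1,-0.3,0.23,0,0],[-1,0,0,0,0],[-1,0,0,0,0],[-1,0,0,0,0]]
  ]
}}

```text
t: 16.3
tool_pos: [0.374, -0.2385, 0.1258]
eef_rot: [1.0, 0.0, 0.0, 0.0]
force: [0.7, 0.6, -0.2]
width: 0.0853
grasp_force: 0.0
```

Run:
```python
from h import *
print(env.get_state()["tool_pos"])
H["small_flange"]=.044
for n in("top","scene"):
    p,d=cams.capture(n); cv2.imwrite(f"pics/{n}3.png",p)
    for t in("small_wheel","small_flange","spacer"):
        for o in look(n,d,t,.4):
          if o[4][0]>.55 or t=="spacer": print(n,t,*o)
```

```text
[ 0.37398924 -0.23845867  0.12580957]
top small_wheel 0.82 (379, 139) 740 circ [0.5964, -0.1316, 0.0451] box [0.5965, -0.1318] ztop 0.0144 mean [0.5945, -0.131]
top small_flange 0.71 (380, 138) 218 circ [0.5957, -0.1301, 0.0117] box [0.5959, -0.1311] ztop 0.0442 mean [0.5944, -0.1305]
scene small_wheel 0.56 (245, 214) 706 circ [0.596, -0.1292, 0.0461] box [0.5972, -0.1297] ztop 0.0133 mean [0.6015, -0.1257]
scene small_flange 0.71 (245, 209) 203 circ [0.5959, -0.1273, 0.0115] box [0.595, -0.128] ztop 0.0433 mean [0.596, -0.1271]
scene spacer 0.87 (269, 143) 366 circ [0.3728, -0.2401, 0.0268] box [0.3735, -0.2401] ztop 0.0493 mean [0.3746, -0.2392]
```

Request:
{"op": "move_arm", "data": {
  "increments": [
    [[-1,0,0.02,0.4,0],[-1,0,0,0.6,0],[-1,0,0,0.6,0],[-1,0,0,0.4,0],[-1,0,0,0.27,0],[-1,0,0,0,0],[1,0,0,0,0],[1,0,0,0,0],[1,0,0,0,0],[1,0,0,0,0],[1,0,0,0,0],[1,0,0,0,0]]
  ]
}}

```text
t: 17.9
tool_pos: [0.3737, -0.2403, 0.0133]
eef_rot: [1.0, 0.0, 0.001, 0.001]
force: [-1.2, 1.8, 8.6]
width: 0.0493
grasp_force: 60.7
```

Request:
{"op": "move_arm", "data": {
  "increments": [
    [[1,0,0,-0.2,0],[1,0,0,-0.5,0],[1,0,0,-0.8,0],[1,0,0,-0.8,0],[1,0,0,0,0],[1,0,0,0,0],[1,0,0,0,0]]
  ]
}}

```text
t: 18.6
tool_pos: [0.3727, -0.2392, 0.1261]
eef_rot: [1.0, 0.0, -0.001, -0.001]
force: [0.4, -0.2, -2.8]
width: 0.0492
grasp_force: 63.0
```

Request:
{"op": "move_arm", "data": {
  "increments": [
    [[1,0.3,-0.3,0,0],[1,0.6,-0.6,0,0],[1,0.6,-0.6,0,0],[1,0.6,-0.6,0,0],[1,0.6,-0.6,0,0],[1,0.6,-0.6,0,0],[1,0.6,-0.6,0,0],[1,0.56,-0.654,0.3,0],[1,0,0,0.6,0],[1,0,0,0.5,0],[1,0,0,0.2,0],[1,0,0,0,0]]
  ]
}}

```text
t: 19.8
tool_pos: [0.5951, -0.012, 0.045]
eef_rot: [1.0, -0.0, -0.002, -0.0]
force: [-0.6, 0.2, -1.3]
width: 0.0491
grasp_force: 63.1
```

Request:
{"op": "move_arm", "data": {
  "increments": [
    [[1,0,0,0,0],[1,0,0,0,0]]
  ]
}}

```text
t: 20.0
tool_pos: [0.5969, -0.0124, 0.0484]
eef_rot: [1.0, -0.0, 0.001, 0.0]
force: [-0.2, 0.1, -2.7]
width: 0.0494
grasp_force: 63.1
```

Request:
{"op": "move_arm", "data": {
  "increments": [
    [[1,-0.024,-0.018,0.35,0],[1,0,0,0.2,0],[1,0,0,0.1,0],[1,0,0,0.06,0],[1,0,0,0,0],[1,0,0,0,0],[-1,0,0,0,0],[-1,0,0,0,0],[-1,0,0,0,0],[-1,0,0,-0.3,0],[-1,0,0,-0.8,0],[-1,0,0,-0.8,0]]
  ]
}}

```text
t: 21.2
tool_pos: [0.5949, -0.0112, 0.1085]
eef_rot: [1.0, -0.0, -0.0, -0.0]
force: [1.0, -0.7, 0.0]
width: 0.0856
grasp_force: 0.0
```

Request:
{"op": "move_arm", "data": {
  "increments": [
    [[-1,-0.15,0.4,-0.4,0],[-1,-0.3,0.75,0,0],[-1,-0.3,0.75,0,0],[-1,-0.3,0.75,0,0],[-1,-0.3,0.75,0,0],[-1,-0.3,0.75,0,0],[-1,-0.3,0.75,0,0],[-1,-0.3,0.75,0,0],[-1,-0.3,0.75,0,0],[-1,-0.3,0.75,0,0],[-1,-0.17,0.23,0,0],[-1,0,0,0,0]]
  ]
}}

```text
t: 22.4
tool_pos: [0.4432, -0.3814, 0.1273]
eef_rot: [1.0, -0.001, 0.0, 0.0]
force: [-0.2, -0.1, -0.0]
width: 0.0854
grasp_force: 0.0
```

Run:
```python
from h import *
for n in("top","scene"):
    p,d=cams.capture(n); cv2.imwrite(f"pics/{n}4.png",p)
    for t in("spacer","bearing","nut"):
        for o in look(n,d,t,.4): print(n,t,*o)
print(env.get_state()["tool_pos"])
```

```text
top spacer 0.8 (332, 138) 448 circ [0.5937, -0.0123, 0.0251] box [0.5933, -0.0121] ztop 0.0504 mean [0.5927, -0.0121]
top bearing 0.59 (482, 198) 270 circ [0.4439, -0.38, 0.0229] box [0.4442, -0.3801] ztop 0.015 mean [0.4437, -0.3788]
scene spacer 0.97 (281, 230) 527 circ [0.5934, -0.0102, 0.0266] box [0.5946, -0.0112] ztop 0.0489 mean [0.5955, -0.0097]
scene nut 0.48 (324, 195) 265 circ [0.4323, -0.0027, 0.0247] box [0.4328, -0.001] ztop 0.0213 mean [0.434, 0.0003]
[ 0.44456858 -0.37946923  0.12672128]
```

View pics/top4.png

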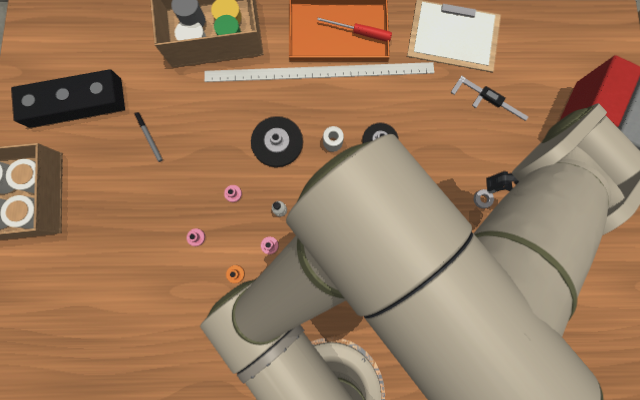

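The top view shows the large flange on its wheel at (277,140), the spacer in the gap at (333,137), and the gripper above the bearing at (485,199). Next I'll pick up the bearing.

Request:
{"op": "move_arm", "data": {
  "increments": [
    [[-1,0,0.01,0.5,0],[-1,0,0,0.7,0],[-1,0,0,0.6,0],[-1,0,0,0.4,0],[-1,0,0,0.23,0],[-1,0,0,0,0],[1,0,0,0,0],[1,0,0,0,0],[1,0,0,0,0],[1,0,0,0,0],[1,0,0,0,0],[1,0,0,0,0]]
  ]
}}

```text
t: 24.0
tool_pos: [0.4445, -0.3811, 0.0068]
eef_rot: [1.0, 0.0, 0.001, 0.001]
force: [-1.8, 1.6, 9.0]
width: 0.0425
grasp_force: 59.4
```

Request:
{"op": "move_arm", "data": {
  "increments": [
    [[1,0,0,-0.2,0],[1,0,0,-0.6,0],[1,0,0,-0.8,0],[1,0,0,-0.8,0],[1,0,0,0,0],[1,0,0,0,0],[1,0,0,0,0]]
  ]
}}

```text
t: 24.7
tool_pos: [0.4436, -0.3801, 0.124]
eef_rot: [1.0, -0.0, -0.001, -0.001]
force: [0.4, -0.5, -1.4]
width: 0.0424
grasp_force: 61.3
```

Request:
{"op": "move_arm", "data": {
  "increments": [
    [[1,0.15,-0.37,0,0],[1,0.3,-0.75,0,0],[1,0.3,-0.75,0,0],[1,0.3,-0.75,0,0],[1,0.3,-0.75,0,0],[1,0.3,-0.75,0,0],[1,0.3,-0.75,0,0],[1,0.3,-0.75,0,0],[1,0.3,-0.75,0,0],[1,0.3,-0.75,0,0],[1,0.164,-0.252,0,0],[1,0,0,0.3,0]]
  ]
}}

```text
t: 25.9
tool_pos: [0.5959, -0.0104, 0.1102]
eef_rot: [1.0, 0.001, 0.001, 0.0]
force: [0.3, -0.6, -1.8]
width: 0.0423
grasp_force: 61.3
```

Request:
{"op": "move_arm", "data": {
  "increments": [
    [[1,0,0,0.4,0],[1,0,0,0.3,0],[1,0,0,0,0],[1,0,0,0,0],[1,0,0,0,0]]
  ]
}}

```text
t: 26.4
tool_pos: [0.5952, -0.0124, 0.0758]
eef_rot: [1.0, -0.0, 0.001, 0.0]
force: [0.4, -0.3, -2.0]
width: 0.0429
grasp_force: 61.3
```

Run:
```python
from h import *
print(env.get_state()["tool_pos"])
p,d=cams.capture("scene");a=cv2.resize(p[180:300,220:380],None,fx=5,fy=5,interpolation=cv2.INTER_CUBIC);cv2.imwrite("pics/s5.png",a)
```

```text
[ 0.59515345 -0.01242885  0.075774  ]
```

View pics/s5.png

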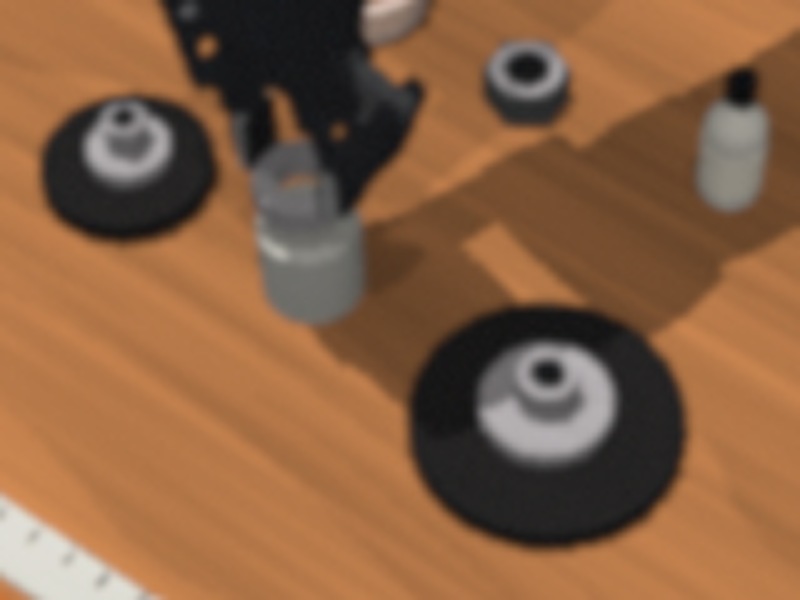

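The crop shows the bearing held above the spacer at crop (300,190), and both flanges seated on their wheels. I'll lower it.

Request:
{"op": "move_arm", "data": {
  "increments": [
    [[1,-0.014,-0.018,0.18,0],[1,0,0,0.1,0],[1,0,0,0.06,0],[1,0,0,0.04,0],[1,0,0,0,0],[1,0,0,0,0]]
  ]
}}

```text
t: 27.05
tool_pos: [0.5942, -0.0112, 0.057]
eef_rot: [1.0, 0.0, 0.0, 0.0]
force: [-4.4, 0.7, 7.3]
width: 0.0425
grasp_force: 62.2
```

Request:
{"op": "move_arm", "data": {
  "increments": [
    [[-1,0,0,0,0],[-1,0,0,0,0],[-1,0,0,0,0],[-1,0,0,-0.2,0],[-1,0,0,-0.6,0],[-1,0,0,-0.7,0],[-1,-0.3,0,0,0],[-1,-0.6,-0.05,0,0],[-1,-0.6,-0.05,0,0],[-1,-0.6,-0.05,0,0],[-1,-0.6,-0.06,0,0],[-1,-0.54,0,0,0]]
  ]
}}

```text
t: 28.25
tool_pos: [0.4309, -0.0004, 0.1317]
eef_rot: [1.0, 0.0, 0.0, 0.0]
force: [-0.5, -0.3, 0.3]
width: 0.085
grasp_force: 0.0
```

Request:
{"op": "move_arm", "data": {
  "increments": [
    [[-1,0,0,0,0],[-1,0,0,0,0]]
  ]
}}

```text
t: 28.45
tool_pos: [0.4327, -0.0009, 0.132]
eef_rot: [1.0, -0.0, 0.001, 0.0]
force: [0.3, 0.5, 0.9]
width: 0.0853
grasp_force: 0.0
```

Run:
```python
from h import *
print(env.get_state()["tool_pos"])
H["bearing"]=.065
for n in("top","scene"):
    p,d=cams.capture(n)
    for t in("spacer","bearing","nut"):
        for o in look(n,d,t,.3): print(n,t,*o)
    cv2.imwrite(f"pics/{n}6.png",p)
p=cv2.imread("pics/top0.png")
cv2.imwrite("pics/nut.png",cv2.resize(p[185:225,305:355],None,fx=12,fy=12,interpolation=cv2.INTER_CUBIC))
q=cv2.imread("pics/scene6.png")[190:310,220:380];cv2.imwrite("pics/s6c.png",cv2.resize(q,None,fx=5,fy=5,interpolation=cv2.INTER_CUBIC))
```

```text
[ 0.43270727 -0.00091388  0.13195566]
top bearing 0.62 (333, 128) 101 circ [0.6014, -0.0131, 0.0184] box [0.6051, -0.0131] ztop 0.0654 mean [0.6066, -0.0141]
top nut 0.71 (381, 136) 151 circ [0.5965, -0.1311, 0.0196] box [0.5968, -0.1307] ztop 0.0243 mean [0.5969, -0.1323]
scene spacer 0.61 (282, 234) 300 circ [0.5992, -0.0054, 0.0235] box [0.6001, -0.0051] ztop 0.0479 mean [0.6032, 0.0005]
scene bearing 0.66 (280, 222) 269 circ [0.5955, -0.0108, 0.0235] box [0.5951, -0.0111] ztop 0.0639 mean [0.597, -0.0099]
scene nut 0.63 (324, 196) 254 circ [0.4332, -0.002, 0.0239] box [0.433, -0.0002] ztop 0.0214 mean [0.4339, 0.0004]
```

View pics/s6c.png

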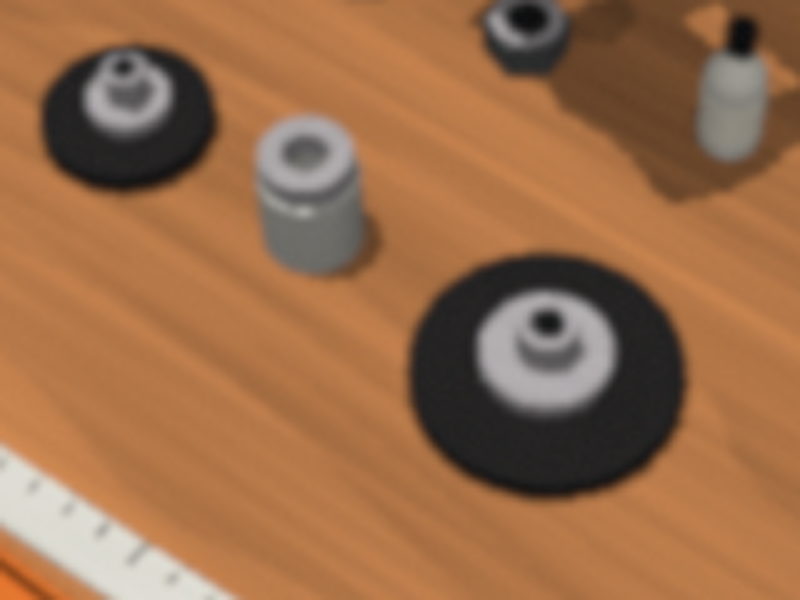

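View pics/nut.png

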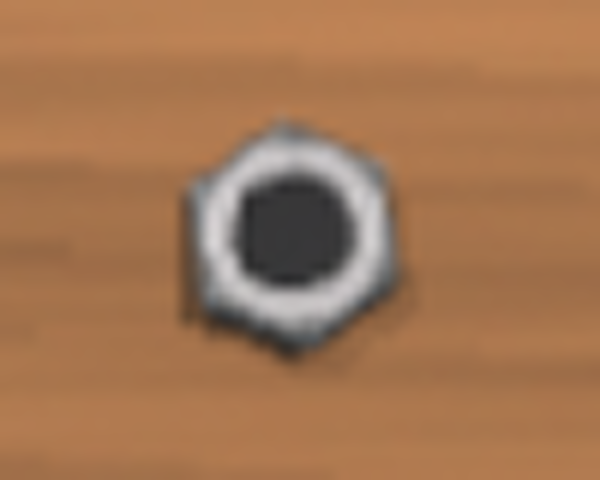

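The scene crop shows the bearing centred on the spacer at crop (305,155). The nut crop has vertices at the top and bottom (285,122)/(295,350), so its flats face ±y and the fingers already close across them.

Request:
{"op": "move_arm", "data": {
  "increments": [
    [[-1,0,0,0.5,0],[-1,0,0,0.7,0],[-1,0,0,0.6,0],[-1,0,0,0.45,0],[-1,0,0,0.25,0],[-1,0,0,0,0],[1,0,0,0,0],[1,0,0,0,0],[1,0,0,0,0],[1,0,0,0,0],[1,0,0,0,0],[1,0,0,0,0]]
  ]
}}

```text
t: 30.05
tool_pos: [0.4326, -0.0008, 0.0072]
eef_rot: [1.0, 0.0, 0.001, 0.0]
force: [-3.1, 1.2, 11.7]
width: 0.0394
grasp_force: 59.2
```

Request:
{"op": "move_arm", "data": {
  "increments": [
    [[1,0,0,0,0],[1,0,0,-0.2,0],[1,0,0,-0.6,0],[1,0,0,-0.8,0],[1,0,0,-0.8,0],[1,0,0,0,0],[1,0,0,0,0],[1,0,0,0,0]]
  ]
}}

```text
t: 30.85
tool_pos: [0.4313, -0.0005, 0.1252]
eef_rot: [1.0, -0.0, -0.001, -0.0]
force: [-0.4, -0.4, -1.5]
width: 0.0396
grasp_force: 61.1
```

Request:
{"op": "move_arm", "data": {
  "increments": [
    [[1,0.3,0.4,0,0],[1,0.5,0.65,0,0],[1,0.5,0.65,0,0],[1,0.5,0.65,0,0],[1,0.5,0.65,0,0],[1,0.5,0.65,0,0],[1,0.518,0.65,0,0],[1,0,0,0,-0.1],[1,0,0,0,-0.1],[1,0,0,0.1,-0.1],[1,0,0,0.2,-0.1],[1,0,0,0.3,-0.1]]
  ]
}}

```text
t: 32.05
tool_pos: [0.5976, -0.2156, 0.0943]
eef_rot: [0.929, 0.369, -0.001, -0.001]
force: [-0.2, -0.4, -2.1]
width: 0.0395
grasp_force: 61.1
```

Request:
{"op": "move_arm", "data": {
  "increments": [
    [[1,0,0,0.4,-0.1],[1,0,0,0.4,-0.098],[1,0,0,0,0],[1,0,0,0,0],[1,0,0,0,0]]
  ]
}}

```text
t: 32.55
tool_pos: [0.5983, -0.2159, 0.0568]
eef_rot: [0.867, 0.499, 0.0, 0.0]
force: [0.6, 0.2, -0.8]
width: 0.039
grasp_force: 61.1
```

Run:
```python
from h import *
from scipy.spatial.transform import Rotation as R
s=env.get_state();print(s["tool_pos"]);M=R.from_quat(s["eef_rot"]).as_matrix();print(M.round(3))
print((M.T@(np.array([.5972,-.2155,.0072])-s["tool_pos"])/.05).round(3))
```

```text
[ 0.59834075 -0.21589787  0.05680957]
[[ 0.503  0.864  0.001]
 [ 0.864 -0.503 -0.001]
 [ 0.     0.001 -1.   ]]
[-0.005 -0.025  0.992]
```

Request:
{"op": "move_arm", "data": {
  "increments": [
    [[1,0,-0.025,0.4,0],[1,0,0,0.3,0],[1,0,0,0.2,0],[1,0,0,0.07,0],[1,0,0,0.02,0],[1,0,0,0,0],[1,0,0,0,0],[-1,0,0,0,0],[-1,0,0,0,0],[-1,0,0,0,0],[-1,0,0,-0.2,0],[-1,0,0,-0.6,0]]
  ]
}}

```text
t: 33.75
tool_pos: [0.5956, -0.2144, 0.0451]
eef_rot: [0.866, 0.5, -0.001, -0.002]
force: [0.0, 0.8, 1.0]
width: 0.0856
grasp_force: 0.0
```

Request:
{"op": "move_arm", "data": {
  "increments": [
    [[-1,0,0,-0.8,0],[-1,0,0,-0.8,0],[-1,0,0,-0.4,0],[-1,-0.3,0.5,0,0],[-1,-0.3,0.5,0,0],[-1,-0.3,0.5,0,0],[-1,-0.6,0,0,0],[-1,-0.6,0,0,0],[-1,-0.6,0,0,0],[-1,-0.6,0,0,0],[-1,0,0,0,0],[-1,0,0,0,0]]
  ]
}}

```text
t: 34.95
tool_pos: [0.5792, -0.3957, 0.1472]
eef_rot: [0.866, 0.499, 0.0, 0.0]
force: [0.8, 0.2, -0.6]
width: 0.0853
grasp_force: 0.0
```

Run:
```python
from h import *
print(env.get_state()["tool_pos"])
H.update(bearing=.065,large_flange=.044,small_flange=.044)
for n in("top","scene"):
    p,d=cams.capture(n)
    for t in H:
        for o in look(n,d,t,.3): print(n,t,*o[:6],o[-3])
    cv2.imwrite(f"pics/{n}7.png",p)
p=cv2.imread("pics/top7.png")[90:250,220:460];cv2.imwrite("pics/t7c.png",cv2.resize(p,None,fx=3.3,fy=3.3,interpolation=cv2.INTER_CUBIC))
```

```text
[ 0.57918844 -0.39573001  0.14716273]
top large_wheel 0.79 (276, 141) 1651 circ [0.5946, 0.1281, 0.0654] box 0.0143
top large_flange 0.64 (276, 139) 505 circ [0.5933, 0.1267, 0.0141] box 0.0442
top small_flange 0.82 (235, 273) 284 circ [0.2712, 0.22, 0.0193] box 0.029
top small_flange 0.8 (195, 236) 231 circ [0.3605, 0.318, 0.014] box 0.0299
top small_flange 0.66 (232, 192) 243 circ [0.4642, 0.2358, 0.0183] box 0.0295
top glue_bottle 0.67 (279, 207) 187 circ [0.421, 0.1169, 0.0083] box 0.0851
scene large_wheel 0.82 (328, 266) 1670 circ [0.5955, 0.1281, 0.0663] box 0.0129
scene small_wheel 0.91 (244, 215) 614 circ [0.5966, -0.1285, 0.0458] box 0.0132
scene large_flange 0.89 (328, 260) 523 circ [0.594, 0.1282, 0.0144] box 0.0429
scene small_flange 0.76 (429, 198) 204 circ [0.2734, 0.2202, 0.0173] box 0.0273
scene small_flange 0.71 (390, 200) 174 circ [0.341, 0.1445, 0.0121] box 0.0259
scene small_flange 0.62 (245, 209) 207 circ [0.5955, -0.1268, 0.0113] box 0.0438
scene small_flange 0.61 (447, 236) 201 circ [0.3594, 0.3192, 0.0117] box 0.0275
scene small_flange 0.58 (396, 248) 247 circ [0.4642, 0.2377, 0.0169] box 0.0269
scene small_flange 0.57 (244, 214) 520 circ [0.5974, -0.1288, 0.0445] box 0.0143
scene spacer 0.79 (281, 235) 274 circ [0.6024, -0.0059, 0.0225] box 0.0475
scene bearing 0.6 (280, 222) 289 circ [0.595, -0.0108, 0.0239] box 0.0638
scene nut 0.61 (221, 197) 258 circ [0.5981, -0.2144, 0.0228] box 0.0218
scene nut 0.33 (365, 208) 314 circ [0.4232, 0.1192, 0.0164] box 0.022
scene tape_roll 0.87 (292, 176) 395 circ [0.428, -0.1116, 0.0357] box 0.0237
scene glue_bottle 0.86 (365, 208) 332 circ [0.422, 0.1185, 0.0089] box 0.0838
```

View pics/t7c.png

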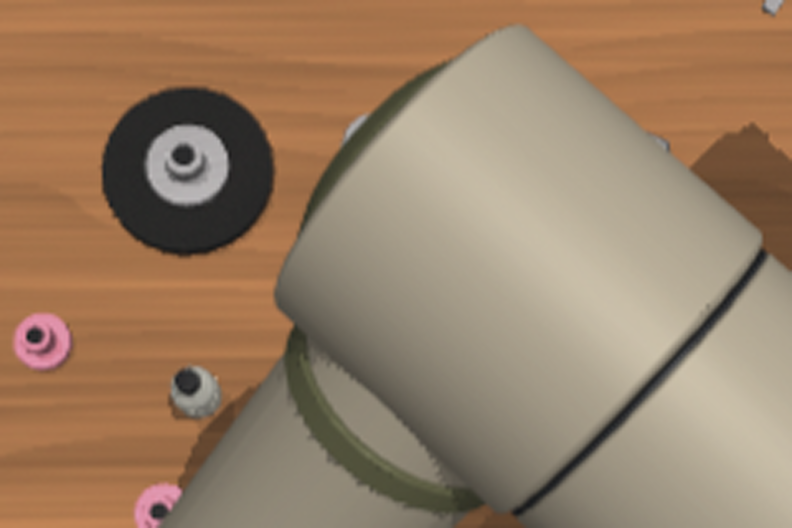

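View pics/scene7.png

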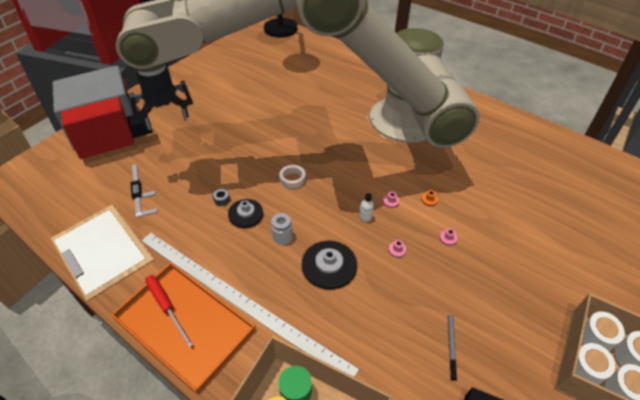

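The scene view shows everything in place: nut (221,197), small flange on its wheel (245,210), spacer with bearing (281,228), large flange on its wheel (328,260). The tape roll (292,176) and glue bottle (366,208) read within 2 mm of where they started. The nut is 85 mm from the small wheel's centre, a 20 mm gap, and the arm is clear.

```bash
python3 -c "
from bench import order
print(order.finish_job())"
```

```text
the job is handed in; nothing more can be done
None
```

I laid out all five parts in the order asked and handed the job in at about 35 s of the 109 s; in the last measurements each sat within about 2 mm of its place, the nut's gap was about 20 mm, and the tape roll and glue bottle were left alone.

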